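# Test the ratchet of an indexing table

## Task

Test the ratchet of the indexing table that carries the stepped block. By its lever knob, first swing the lever clockwise (seen from above) all the way back to its stop, which must run loose, then swing it counter-clockwise, where it grips, until the turntable's black pointer stands opposite the black index post, and let go. Turn the table by its lever only, without touching the turntable or the block, and leave the other indexing table, which carries a plain ring, alone.

Things in the scene. Friction and masses are not known exactly. Their poses are not given: they have to be found in the camera images.
- block_fixture: Indexing table with the stepped tan block: fixed grey base plate 170 x 170 x 16 mm; origin: centre of its underside, z up = the axis on which turntable and lever turn. Black index post, 8 mm wide, 60 mm high, stands 79 mm out along -y. On the base: toothed wheel 120 mm across, turntable 100 mm across with its top 46 mm high, and fixed on it the block, 80 x 60 mm, top 100 mm high.
- block_knob (a point): Knob of its lever: upright black cylinder 24 mm across, 22 to 83 mm above the work surface, 125 mm from the axis; this point is on its centre line, 60 mm up. It is fixed on a flat steel lever (22 mm wide, top 22 mm high) with a plunger housing 80 to 100 mm from the axis, 38 mm high. It slips round in the fingers or turns with them.
- block_lever (a joint): Lever angle, rad, counter-clockwise from above: 0 front stop, -1.3 back stop; the knob lies at 0.65 + this angle from the base's +x. Starts -0.15 to -0.01. Clockwise it clicks loose over 24 saw teeth, table still; counter-clockwise it catches after at most 0.27 rad idle, then carries the table one to one. 1 to 5 N at the knob; stays where left.
- block_table (a joint): Turntable angle, rad, counter-clockwise from above. 0: its black pointer (8 mm wide, end 71 mm from the axis, 46 mm high) stands opposite the index post. Starts -0.75 to -0.45 (pointer clockwise of the post). A brake holds it where it is left; the lever carries it on but not back.
- ring_fixture: The other indexing table, same make, size and lever, but carrying a plain tan ring 76 mm across and 35 mm high: not to be touched. Origin: centre of its base plate's underside.

How it is judged:
By the outcome, as a careful person would: the job done as asked, in the order asked, and still so for the second after the job is handed in, with the robot touching nothing.
It also fails if it takes over 45 s, if anything falls off the work surface, if the arm or the gripper's body presses on something with over 40 N, if the wrist force passes 120 N, or if a joint passes its speed limit or range.

## Robot

A 6-joint arm with a two-finger parallel gripper is mounted at the origin on the work surface. World frame = base frame: x ahead of the robot, y to its left, z up, the work surface at z = 0. Lengths are in mm, angles in rad, forces in N, time in s.
With the tool pointing down it reaches from about 275 to 750 mm from the base axis. Payload 10.2 kg.
Tool frame: the origin (TCP) lies at the very end of the fingers, on their centre line; the grasp point (between the pads) lies 19 mm behind it (robot.grip_depth is the distance from the TCP to the grasp point, in mm); z points along the fingers, y is the direction in which the jaws open and shut (so a half turn about z gives the same grasp; the last joint's range is limited). The gripper opens to 85 mm and grips with 20 to 120 N. Pads are 22 mm wide; open, the fingers measure 114 mm over their backs; the gripper's body (76 mm by 85 mm) begins 54 mm behind the grasp point. The pads swing forward as they close: fully open they stand 13 mm farther back than shut.
Start: joints at [-0.223, 0.313, 1.498, -0, 1.331, -0.223], TCP at [525.006, -0.013, 231.294] pointing down, gripper open.
Joint ranges: [-2.94, 2.94], [-0.97, 2.17], [0.19, 2.56], [-1.23, 4.37], [0.02, 3.11], [-2.88, 2.88]. Speed limits (rad/s): [2.39, 2.39, 3.01, 3.14, 3.14, 3.14].

## Interface

Orientations are given as a unit quaternion [x, y, z, w].
In Python, from bench import robot gives the robot as it stands. Calls block until the motion is done:
- robot.move_pose(position, orientation): joint-space move of the TCP to a pose.
- robot.move_straight(position, rot=None, feed=150): straight line of the TCP; rot=None keeps the orientation; feed is the mean speed in mm/s.
- robot.move_joints(angles): joint-space move.
- robot.let_go() and robot.grab(f_grip=None): open the fingers fully, or close them until they stop; f_grip is the grip in N (None keeps the last).
- robot.dwell(seconds).
- robot.ik(position, orientation): joint angles nearest the present ones, or None.
- robot.sense(): the state.
- robot.get_image(name): name is "scene" or "side" or "wrist"; returns a dict with "color" (480x640x3 uint8, blue, green, red), "fov_y" (degrees; the focal length in pixels is half the picture's height over the tangent of half this angle, whatever the lens; pixels are square), "cx", "cy" (the principal point, pixels), "k1" (the pictures are not rectified: a ray, as slopes to the right and down, at radius r is drawn at 1 + k1 r^2 times it, then the intrinsics apply), "pose" (4x4, takes a point from camera to world coordinates). Camera axes: x right, y down, z forward; pixel columns grow to the right and rows downward; lengths in mm; the calibration is good to about 2 mm. A picture is of the moment at which its call begins. There is no depth.
A pose or a line that the arm cannot do raises robot.PlanningError and nothing moves.
- robot.close_job(): hands the job in, once; it reports no verdict.
The state is a dict: "clock": time; "q": joint angles; "qvel": joint speeds; "effort": joint torques, N m; "eef_pos": TCP position; "orientation": TCP orientation; "ft_force": force on the tool from outside, world axes, zero at the start; "wrist_torque": the same for the moment, N m; "opening": finger opening in mm.
Only numpy, scipy, OpenCV 4.12 (cv2) and the standard library are available. Lean on these libraries where they do the work, as an engineer would, in place of code of your own. Each camera call takes 0.05 s, during which the arm holds its last target.

## Working session

There is one attempt and no reset: what is moved stays moved. The work goes in short steps, each a Python script; the robot and the scene stay as the last script left them, time stands still between calls to the robot, and variables do not carry over. Pictures are saved under pics/ and viewed, and the job is handed in when it is done.

```bash
ls; mkdir -p pics; python3 - <<'E'
from bench import robot
import cv2
for n in ("scene","side","wrist"):
    d=robot.get_image(n); cv2.imwrite(f"pics/{n}0.png",d["color"])
    print(n,d["fov_y"],d["cx"],d["cy"],d["k1"],d["pose"].tolist() if hasattr(d["pose"],"tolist") else d["pose"])
s=robot.sense();print(s)
E
```

```text
pics
scene 53.14348933705704 331.08325677160377 241.20898474369562 -0.04570473751811359 [[-0.18636427680548703, 0.7195128453972045, -0.6690064436454903, 1100.8142385408357], [0.98239776583173, 0.1453192954433073, -0.11737517650971414, 132.46523618152864], [0.01276659780809182, -0.6791049754495101, -0.7339301372066194, 668.1862287171292], [0.0, 0.0, 0.0, 1.0]]
side 47.81513344314494 306.5040243609068 238.89603505135983 -0.09948751597345619 [[0.9331892599873305, -0.25223504074976066, 0.25599861183659783, 317.7587234047434], [-0.35934255405470833, -0.6438939594866554, 0.6754801979199956, -512.7471051217635], [-0.005543815449452086, -0.7223420610448791, -0.6915137113287766, 634.0944282354512], [0.0, 0.0, 0.0, 1.0]]
wrist 65.03589802583156 321.4457566016596 239.7874918878246 0.014193712777826627 [[0.9999985157546701, -0.0002578173010190664, -0.0017035312425427637, 525.4445244384001], [-0.0007832255887351336, -0.9486966436127431, -0.31618675645192873, 82.00969044880974], [-0.0015346159559233461, 0.3161876214024728, -0.9486954374432887, 374.35352097479114], [0.0, 0.0, 0.0, 1.0]]
{'clock': 0.15, 'q': array([-2.23404382e-01,  3.13298597e-01,  1.49823607e+00, -8.32551715e-06,
        1.33100649e+00, -2.23409501e-01]), 'qvel': array([-1.00111854e-03, -4.04081009e-03, -1.87594320e-03, -6.80683913e-04,
        2.55069721e-05, -1.33755005e-03]), 'effort': array([ 1.79854873e-03, -4.12368500e+01, -2.59796566e+01, -1.57318855e-04,
        3.17765021e-03, -3.62555340e-05]), 'eef_pos': array([5.24812654e+02, 2.59808693e-02, 2.30888223e+02]), 'orientation': array([ 7.07104191e-01,  7.07109212e-01, -2.56135608e-04, -3.99153240e-04]), 'ft_force': array([ 0.64623223, -0.84680608,  1.08330289]), 'wrist_torque': array([ 0.01472385, -0.0237584 ,  0.01232179]), 'opening': 85.85604218228205}
```

View pics/scene0.png

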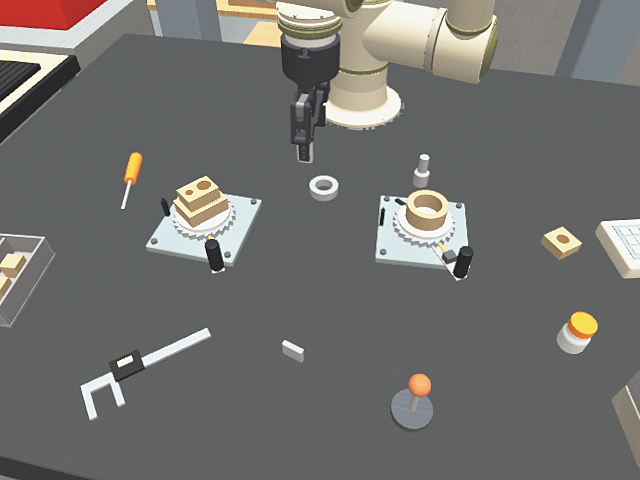

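View pics/side0.png

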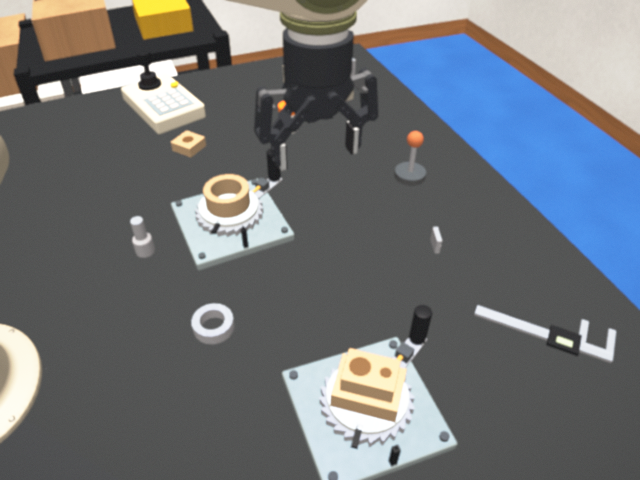

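View pics/wrist0.png

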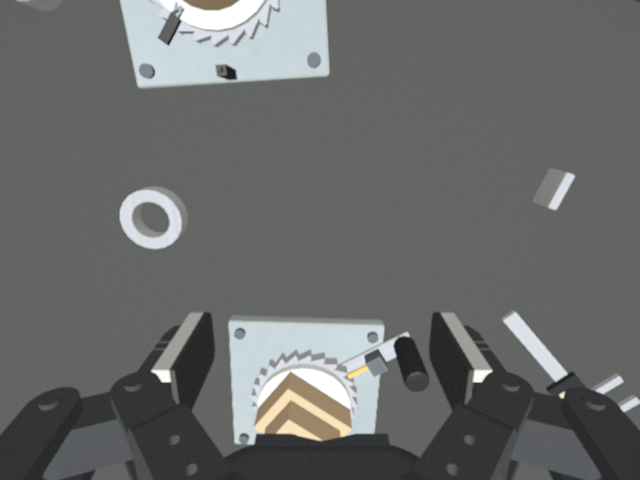

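The scene view shows the block fixture at about (205,225) with its knob at (214,255). In the side view the block is at (370,385), the knob at (420,325), the post at (395,455) and the pointer at (357,438). I'll enlarge the crops to read points more closely.

```bash
python3 - <<'E'
import cv2
a=cv2.imread("pics/side0.png")[290:480,270:470]; cv2.imwrite("pics/side0c.png",cv2.resize(a,None,fx=3.1,fy=3.1,interpolation=cv2.INTER_CUBIC))
a=cv2.imread("pics/scene0.png")[165:285,135:275]; cv2.imwrite("pics/scene0c.png",cv2.resize(a,None,fx=5,fy=5,interpolation=cv2.INTER_CUBIC))
E
```

```text
(no output)
```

View pics/side0c.png

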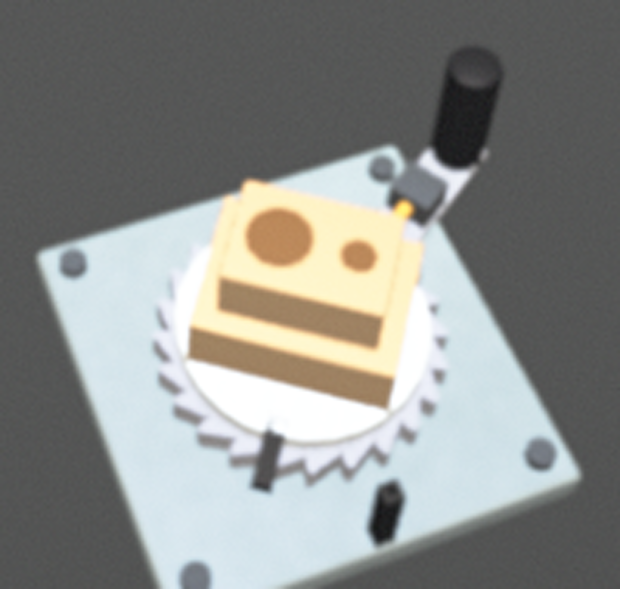

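View pics/scene0c.png

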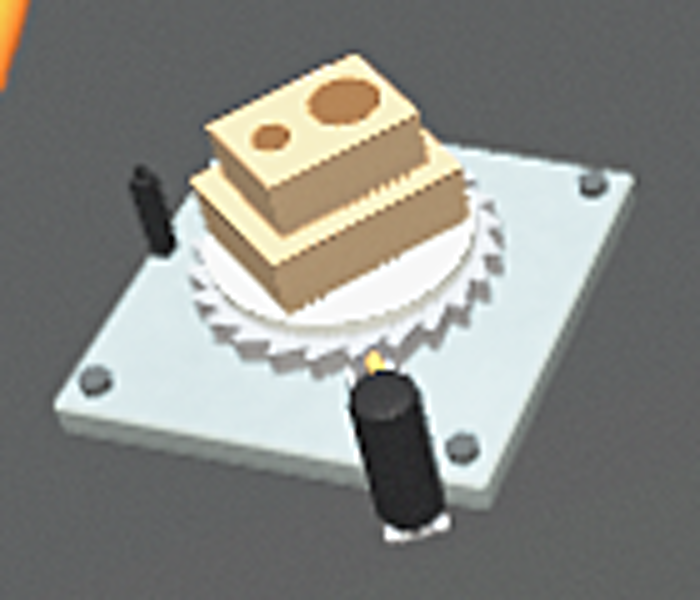

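```bash
cat > h.py <<'E'
import numpy as np, cv2
from scipy.optimize import least_squares
def project(d,P):
    P=np.atleast_2d(P); T=np.linalg.inv(d["pose"]); c=P@T[:3,:3].T+T[:3,3]
    s=c[:,:2]/c[:,2:]; r2=(s**2).sum(1,keepdims=True); s=s*(1+d["k1"]*r2)
    f=240/np.tan(np.radians(d["fov_y"]/2)); return s*f+[d["cx"],d["cy"]]
def unproject(d,uv,z):
    f=240/np.tan(np.radians(d["fov_y"]/2)); g=(np.array(uv)-[d["cx"],d["cy"]])/f; s=g.copy()
    for _ in range(10): s=g/(1+d["k1"]*(s@s))
    D=d["pose"][:3,:3]@np.r_[s,1]; o=d["pose"][:3,3]; return o+D*(z-o[2])/D[2]
E
python3 - <<'E'
from h import *
from bench import robot
S=robot.get_image("side");C=robot.get_image("scene")
sc=lambda p:np.array(p)/3.1+[270,290]-0.34
cc=lambda p:np.array(p)/5+[135,165]-0.4
M=[("side",S,sc,{"c-+":(38,258),"c++":(395,147),"c+-":(580,478),"post":(390,489),"knob":(475,68),"ptr":(262,488)}),
   ("scene",C,cc,{"c-+":(634,180),"c++":(490,493),"c+-":(57,408),"post":(141,174),"knob":(386,397)})]
def model(p):
    x,y,yaw,lev,tab=p
    L={"c-+":(-85,85,16),"c++":(85,85,16),"c+-":(85,-85,16),"post":(0,-79,60),
     "knob":(125*np.cos(.65+lev),125*np.sin(.65+lev),83),"ptr":(71*np.sin(tab),-71*np.cos(tab),46)}
    c,s=np.cos(yaw),np.sin(yaw)
    return {k:np.array([x+c*v[0]-s*v[1],y+s*v[0]+c*v[1],v[2]]) for k,v in L.items()}
for n,d,f,pts in M:
    for k,v in pts.items():
        z=dict(post=60,knob=83,ptr=46).get(k,16); print(n,k,f(v),unproject(d,f(v),z).round(1))
def res(p,MM=M):
    m=model(p); return np.concatenate([(project(d,m[k])[0]-f(v)) for n,d,f,pts in MM for k,v in pts.items()])
for MM in (M,M[:1]):
    r=least_squares(res,[480,-200,0.2,-.08,-.6],kwargs=dict(MM=MM)); print(r.x.round(4)); print(r.fun.reshape(-1,2).round(1).tolist())
E
```

```text
side c-+ [281.91806452 372.88580645] [ 424.6 -135.6   16. ]
side c++ [397.07935484 337.07935484] [ 593.  -139.7   16. ]
side c+- [456.75677419 443.85354839] [ 586.7 -307.    16. ]
side post [395.46645161 447.40193548] [ 502.1 -299.3   60. ]
side knob [422.88580645 311.59548387] [ 613.3 -156.6   83. ]
side ptr [354.17612903 447.07935484] [ 463.2 -276.3   46. ]
scene c-+ [261.4 200.6] [ 424.9 -129.6   16. ]
scene c++ [232.6 263.2] [ 593.1 -133.2   16. ]
scene c+- [146.  246.2] [ 585.8 -302.4   16. ]
scene post [162.8 199.4] [ 503.9 -294.6   60. ]
scene knob [211.8 244. ] [ 612.5 -152.9   83. ]
[ 5.051968e+02 -2.191881e+02 -3.290000e-02 -8.110000e-02 -6.012000e-01]
[[-2.1, -2.2], [-0.9, -1.4], [0.5, -0.2], [-0.0, -1.1], [-0.9, -0.6], [-0.0, 0.1], [-0.6, -0.7], [-2.0, -0.4], [-2.7, 0.2], [-1.5, -0.7], [-1.4, -0.2]]
[ 5.054882e+02 -2.204797e+02 -3.450000e-02 -8.110000e-02 -6.140000e-01]
[[-1.5, -1.6], [-0.2, -0.7], [1.2, 0.8], [0.6, -0.1], [-0.1, 0.1], [-0.2, 0.8]]
```

Both cameras put the fixture near (505,-220) with yaw about -0.034, lever about -0.08 and table about -0.60. They differ by about 4 mm in y, so I'll take a wrist view as a third measurement.

```bash
python3 - <<'E'
from h import *
from bench import robot
q=[.70710678,.70710678,0,0]
robot.move_pose([520,-100,300],q); robot.dwell(.3)
W=robot.get_image("wrist"); cv2.imwrite("pics/wrist1.png",W["color"]); s=robot.sense(); print(s["clock"],s["eef_pos"])
print(W["pose"])
import pickle; pickle.dump(W,open("w1.pkl","wb"))
E
```

```text
1.1583 [520.00380359 -99.38095035 299.66605373]
[[ 9.99999182e-01  7.40644732e-04 -1.04253344e-03  5.20514268e+02]
 [ 3.73189352e-04 -9.48742626e-01 -3.16049508e-01 -1.73020578e+01]
 [-1.22317632e-03  3.16048860e-01 -9.48742126e-01  4.43124533e+02]
 [ 0.00000000e+00  0.00000000e+00  0.00000000e+00  1.00000000e+00]]
```

View pics/wrist1.png

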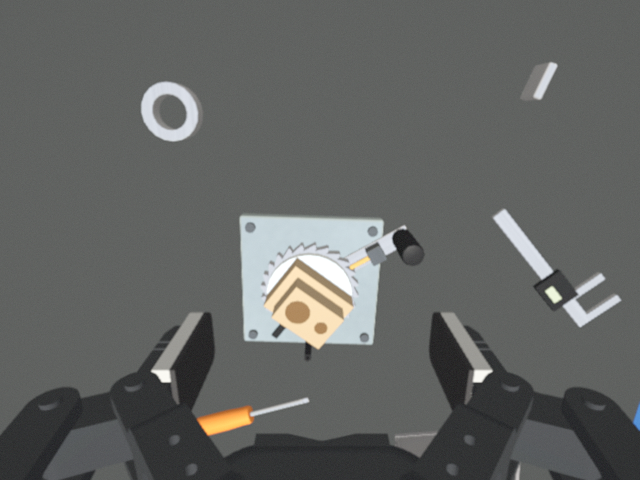

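```bash
python3 - <<'E'
import cv2
a=cv2.imread("pics/wrist1.png")[200:370,225:435]; cv2.imwrite("pics/wrist1c.png",cv2.resize(a,None,fx=3.5,fy=3.5,interpolation=cv2.INTER_CUBIC))
E
```

```text
(no output)
```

View pics/wrist1c.png

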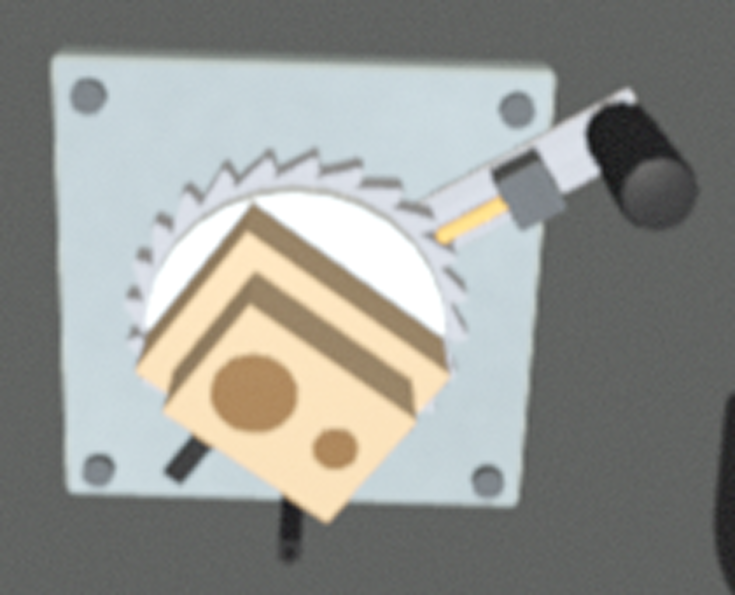

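```bash
cat > fit.py <<'E'
from h import *
import pickle
W=pickle.load(open("w1.pkl","rb"))
wc=lambda p:np.array(p)/3.5+[225,200]-0.36
pts={"c-+":(53,66),"c++":(553,76),"c+-":(518,505),"c--":(68,492),"post":(290,551),"knob":(659,194),"ptr":(173,478)}
def model(p):
    x,y,yaw,lev,tab=p
    L={"c-+":(-85,85,16),"c++":(85,85,16),"c+-":(85,-85,16),"c--":(-85,-85,16),"post":(0,-79,60),
     "knob":(125*np.cos(.65+lev),125*np.sin(.65+lev),83),"ptr":(71*np.sin(tab),-71*np.cos(tab),46)}
    c,s=np.cos(yaw),np.sin(yaw)
    return {k:np.array([x+c*v[0]-s*v[1],y+s*v[0]+c*v[1],v[2]]) for k,v in L.items()}
if __name__=="__main__":
    for k,v in pts.items(): print(k,unproject(W,wc(v),dict(post=60,knob=83,ptr=46).get(k,16)).round(1))
    r=least_squares(lambda p:np.concatenate([project(W,model(p)[k])[0]-wc(v) for k,v in pts.items()]),[505,-219,-.03,-.08,-.6])
    print(r.x.round(4),r.fun.reshape(-1,2).round(1).tolist()); print(model(r.x)["knob"])
E
python3 fit.py
```

```text
c-+ [ 424.2 -133.3   16. ]
c++ [ 592.  -136.7   16. ]
c+- [ 587.4 -303.9   16. ]
c-- [ 418.7 -298.4   16. ]
post [ 503.5 -292.7   60. ]
knob [ 613.5 -153.6   83. ]
ptr [ 462.6 -273.    46. ]
[ 5.057649e+02 -2.175094e+02 -2.830000e-02 -8.670000e-02 -6.314000e-01] [[-1.1, -2.6], [1.0, -1.4], [0.7, 0.7], [-0.1, 1.1], [0.1, 2.7], [-0.2, 0.1], [-0.3, 0.4]]
[ 613.29586364 -153.77474635   83.        ]
```

```bash
cat > mv.py <<'E'
from h import *
from bench import robot
from scipy.spatial.transform import Rotation as Rn
C0=np.array([505.5,-218.5]); YAW=-0.032; Z=42
def quat(th):  # knob world angle -> tool quaternion, jaws tangential, camera outward
    j=th-np.pi/2; c,s=np.cos(j),np.sin(j)
    return Rn.from_matrix(np.array([[-s,c,0],[c,s,0],[0,0,-1.]])).as_quat()
def pos(th,z=Z,R=125): return np.array([*(C0+R*np.array([np.cos(th),np.sin(th)])),z])
def tang(th): return np.array([-np.sin(th),np.cos(th),0])
E
python3 - <<'E'
from mv import *
for lev in np.arange(-1.35,0.01,.15):
    th=.65+lev+YAW; print(round(lev,2),pos(th).round(),robot.ik(pos(th),quat(th)))
th=.538;print(pos(th),robot.ik(pos(th,150),quat(th)))
E
```

```text
-1.35 [ 598. -302.   42.] [-6.41755842e-01  8.11038829e-01  1.20470382e+00 -4.44089210e-16
  1.12585000e+00  1.66104048e+00]
-1.2 [ 610. -287.   42.] [-6.13476146e-01  8.18841122e-01  1.18963139e+00 -4.44089210e-16
  1.13312014e+00  1.53932018e+00]
-1.05 [ 619. -271.   42.] [-5.85418910e-01  8.21976943e-01  1.18356751e+00 -4.44089210e-16
  1.13604820e+00  1.41737742e+00]
-0.9 [ 626. -253.   42.] [-5.57903481e-01  8.20359516e-01  1.18669564e+00 -4.44089210e-16
  1.13453750e+00  1.29489285e+00]
-0.75 [ 629. -235.   42.] [-5.31253179e-01  8.14033765e-01  1.19892081e+00 -4.44089210e-16
  1.12863808e+00  1.17154315e+00]
-0.6 [ 630. -216.   42.] [-5.05801077e-01  8.03172050e-01  1.21987853e+00 -4.44089210e-16
  1.11854208e+00  1.04699525e+00]
-0.45 [ 629. -198.   42.] [-4.81895558e-01  7.88058611e-01  1.24896759e+00 -4.44089210e-16
  1.10456645e+00  9.20900769e-01]
-0.3 [ 624. -179.   42.] [-4.59905602e-01  7.69066620e-01  1.28539853e+00 -4.44089210e-16
  1.08712751e+00  7.92890725e-01]
-0.15 [ 617. -162.   42.] [-4.40225570e-01  7.46632975e-01  1.32824720e+00 -4.44089210e-16
  1.06671248e+00  6.62570757e-01]
-0.0 [ 607. -146.   42.] [-4.23279114e-01  7.21235539e-01  1.37650380e+00 -4.44089210e-16
  1.04385331e+00  5.29517213e-01]
[ 612.84190466 -154.4475566    42.        ] [-4.31950097e-01  6.14268983e-01  1.25636299e+00 -4.44089210e-16
  1.27096068e+00  6.00846230e-01]
```

```bash
python3 - <<'E'
from mv import *
th=.538; p=np.array([613.2,-154.2,0])-1.5*tang(th)
robot.move_pose(p+[0,0,150],quat(th)); robot.move_straight(p+[0,0,Z],feed=150)
for n in("side","scene"):
    cv2.imwrite(f"pics/{n}1.png",robot.get_image(n)["color"])
s=robot.sense();print(s["clock"],s["eef_pos"],s["ft_force"])
a=cv2.imread("pics/side1.png")[200:480,250:550];b=cv2.imread("pics/scene1.png")[100:380,60:360]
cv2.imwrite("pics/pre.png",cv2.resize(np.hstack([a,b]),None,fx=1.33,fy=1.33))
E
```

```text
3.0833 [ 614.55683052 -155.74550904   43.32569913] [0.30400879 0.44792432 0.27591984]
```

View pics/pre.png

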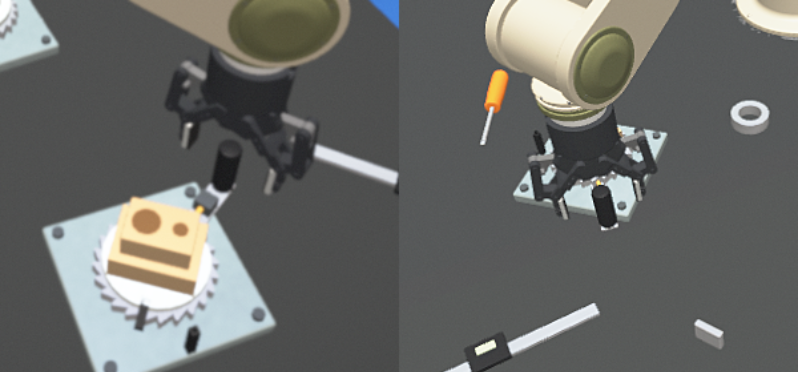

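The knob at (226,165) in the left half lies midway between the fingertips at (187,140) and (270,185). The right half agrees. Next I grab and swing the lever clockwise.

```bash
python3 - <<'E'
from mv import *
robot.grab(20)
s=robot.sense();print(s["clock"],s["opening"],s["eef_pos"],s["ft_force"])
def go(lev,feed=100):
    th=.65+lev+YAW; robot.move_straight(pos(th),quat(th),feed=feed); s=robot.sense()
    f=s["ft_force"]; t=tang(th); r=np.array([np.cos(th),np.sin(th),0]); e=s["eef_pos"][:2]-C0
    print(round(lev,3),"clk %.2f"%s["clock"],"Ft %.1f Fr %.1f Fz %.1f"%(f@t,f@r,f[2]),"act lev %.4f R %.1f"%(np.arctan2(e[1],e[0])-.65-YAW,np.hypot(*e)),"op %.1f"%s["opening"]); return f@t
for l in np.arange(-.15,-1.21,-.1):
    if abs(go(l))>30: print("STOP"); break
E
```

```text
3.6667 23.448670327645317 [ 613.98120693 -155.46348572   42.14499933] [-0.30498275  0.81663569  2.12395957]
-0.15 clk 3.92 Ft 0.3 Fr 2.0 Fz 2.2 act lev -0.1514 R 125.3 op 23.5
-0.25 clk 4.19 Ft -0.5 Fr 3.3 Fz 0.9 act lev -0.2502 R 125.2 op 23.4
-0.35 clk 4.47 Ft -0.6 Fr 2.4 Fz 1.6 act lev -0.3483 R 125.2 op 23.7
-0.45 clk 4.74 Ft -0.2 Fr 3.2 Fz 1.3 act lev -0.4475 R 125.1 op 23.4
-0.55 clk 5.02 Ft -0.9 Fr 2.9 Fz 1.4 act lev -0.5476 R 125.0 op 23.5
-0.65 clk 5.29 Ft 0.9 Fr 1.9 Fz 2.6 act lev -0.6472 R 124.9 op 23.4
-0.75 clk 5.57 Ft 0.2 Fr 1.5 Fz 4.2 act lev -0.7466 R 124.9 op 23.2
-0.85 clk 5.84 Ft -0.4 Fr -0.7 Fz 4.9 act lev -0.8449 R 124.7 op 23.3
-0.95 clk 6.12 Ft 0.3 Fr -1.2 Fz 5.0 act lev -0.9450 R 124.6 op 23.5
-1.05 clk 6.39 Ft 1.1 Fr 0.2 Fz 5.5 act lev -1.0453 R 124.6 op 23.3
-1.15 clk 6.67 Ft 0.2 Fr -0.2 Fz 4.7 act lev -1.1466 R 124.5 op 23.5
```

```bash
cat >> mv.py <<'E'
def go(lev,feed=100):
    th=.65+lev+YAW; robot.move_straight(pos(th),quat(th),feed=feed); s=robot.sense()
    f=s["ft_force"]; t=tang(th); r=np.array([np.cos(th),np.sin(th),0]); e=s["eef_pos"][:2]-C0
    print(round(lev,3),"clk %.2f"%s["clock"],"Ft %.1f Fr %.1f Fz %.1f"%(f@t,f@r,f[2]),"act lev %.4f R %.1f"%(np.arctan2(e[1],e[0])-.65-YAW,np.hypot(*e)),"op %.1f"%s["opening"]); return f@t
def snap(n):
    S=robot.get_image("side"); cv2.imwrite(f"pics/{n}.png",S["color"]); a=S["color"][270:480,260:500]
    cv2.imwrite(f"pics/{n}c.png",cv2.resize(a,None,fx=2.8,fy=2.8,interpolation=cv2.INTER_CUBIC)); return S
E
python3 - <<'E'
from mv import *
for l in np.arange(-1.2,-1.40,-.01):
    if abs(go(l,40))>12: print("STOP"); break
snap("back")
E
```

```text
-1.2 clk 6.97 Ft 0.4 Fr -0.3 Fz 5.2 act lev -1.1964 R 124.5 op 23.2
-1.21 clk 7.22 Ft 0.7 Fr -1.1 Fz 4.1 act lev -1.2045 R 124.5 op 23.2
-1.22 clk 7.47 Ft 0.7 Fr -1.0 Fz 5.8 act lev -1.2149 R 124.5 op 23.4
-1.23 clk 7.72 Ft -0.3 Fr -0.9 Fz 4.7 act lev -1.2257 R 124.5 op 23.2
-1.24 clk 7.97 Ft 0.6 Fr -1.6 Fz 4.6 act lev -1.2349 R 124.5 op 23.6
-1.25 clk 8.22 Ft 0.0 Fr -1.7 Fz 5.5 act lev -1.2435 R 124.5 op 23.4
-1.26 clk 8.47 Ft 1.3 Fr -0.6 Fz 6.1 act lev -1.2538 R 124.4 op 23.6
-1.27 clk 8.72 Ft 0.4 Fr -0.6 Fz 5.8 act lev -1.2641 R 124.4 op 23.7
-1.28 clk 8.97 Ft 1.2 Fr 0.0 Fz 5.2 act lev -1.2742 R 124.4 op 23.8
-1.29 clk 9.22 Ft 1.2 Fr -0.9 Fz 5.4 act lev -1.2841 R 124.4 op 23.4
-1.3 clk 9.47 Ft 0.4 Fr 0.3 Fz 5.6 act lev -1.2941 R 124.4 op 23.6
-1.31 clk 9.72 Ft 6.1 Fr -0.2 Fz 4.7 act lev -1.2967 R 124.4 op 23.8
-1.32 clk 9.97 Ft 11.8 Fr 0.8 Fz 5.0 act lev -1.2971 R 124.4 op 23.3
-1.33 clk 10.22 Ft 16.7 Fr 0.1 Fz 3.9 act lev -1.2974 R 124.2 op 23.2
STOP
```

View pics/backc.png

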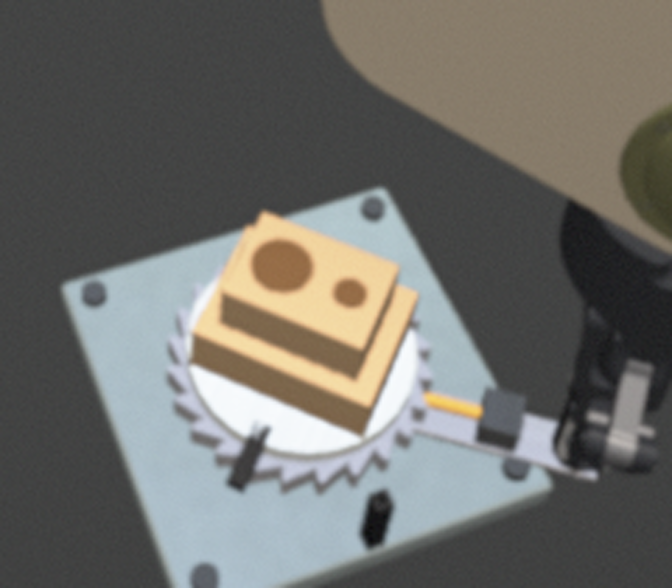

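The stop was felt at lever -1.297, which confirms my frame. The pointer tip is now at about (345,444), against (354,447) at the start. I'll measure whether the table really moved.

```bash
python3 - <<'E'
from mv import *
import fit
S=robot.get_image("side")
for n in ("side0","side1","back"):
    a=cv2.imread(f"pics/{n}.png")[340:470,300:440]; cv2.imwrite(f"pics/z_{n}.png",cv2.resize(a,None,fx=2.8,fy=2.8,interpolation=cv2.INTER_CUBIC))
cv2.imwrite("pics/z.png",np.hstack([cv2.imread(f"pics/z_{n}.png") for n in ("side0","back")]))
m=fit.model([505.5,-218.5,YAW,-1.297,-.6])
for t in np.arange(-.8,.1,.1): print(round(t,1),project(S,fit.model([505.5,-218.5,YAW,-1.297,t])["ptr"])[0].round(1))
print(project(S,m["post"]))
E
```

```text
-0.8 [342.4 442.5]
-0.7 [348.2 444.8]
-0.6 [354.3 446.6]
-0.5 [360.5 447.8]
-0.4 [366.7 448.4]
-0.3 [373.  448.4]
-0.2 [379.2 447.8]
-0.1 [385.2 446.6]
-0.0 [391.  444.9]
[[395.44848204 445.66304138]]
```

View pics/z.png

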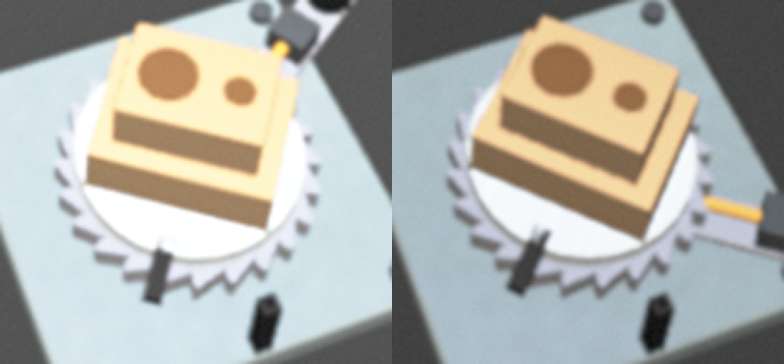

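The table drifted clockwise from about -0.61 to -0.755 during the back swing, with nothing touching it, so the ratchet has some drag. I'll record that and carry on. Next I swing counter-clockwise in steps, watching for the catch.

```bash
python3 - <<'E'
from mv import *
for l in np.arange(-1.26,-.79,.04): go(l,80)
snap("ccw1"); go(-.7,80); snap("ccw2")
for n in ("ccw1","ccw2"):
    a=cv2.imread(f"pics/{n}.png")[340:470,300:440]; cv2.imwrite(f"pics/z_{n}.png",cv2.resize(a,None,fx=2.8,fy=2.8,interpolation=cv2.INTER_CUBIC))
cv2.imwrite("pics/z2.png",np.hstack([cv2.imread(f"pics/z_{n}.png") for n in ("ccw1","ccw2")]))
E
```

```text
-1.26 clk 10.58 Ft 2.2 Fr -1.6 Fz 6.8 act lev -1.2496 R 124.4 op 23.2
-1.22 clk 10.83 Ft 1.4 Fr -0.8 Fz 6.8 act lev -1.2158 R 124.5 op 23.7
-1.18 clk 11.08 Ft 0.1 Fr -2.4 Fz 5.3 act lev -1.1762 R 124.5 op 23.7
-1.14 clk 11.33 Ft 1.8 Fr -0.6 Fz 5.1 act lev -1.1363 R 124.5 op 23.3
-1.1 clk 11.58 Ft 0.5 Fr -1.2 Fz 5.5 act lev -1.0961 R 124.5 op 23.5
-1.06 clk 11.83 Ft 0.5 Fr -0.0 Fz 5.6 act lev -1.0561 R 124.6 op 23.5
-1.02 clk 12.08 Ft 1.1 Fr -1.5 Fz 5.4 act lev -1.0162 R 124.6 op 23.3
-0.98 clk 12.33 Ft 0.8 Fr -1.0 Fz 5.1 act lev -0.9760 R 124.6 op 23.5
-0.94 clk 12.58 Ft 0.3 Fr -1.1 Fz 5.1 act lev -0.9361 R 124.6 op 23.2
-0.9 clk 12.83 Ft 0.4 Fr -0.5 Fz 5.4 act lev -0.8956 R 124.7 op 23.5
-0.86 clk 13.08 Ft 0.5 Fr -0.3 Fz 5.8 act lev -0.8554 R 124.7 op 24.1
-0.82 clk 13.33 Ft 1.0 Fr -0.1 Fz 5.2 act lev -0.8150 R 124.7 op 23.6
-0.7 clk 13.72 Ft -0.2 Fr -0.9 Fz 5.8 act lev -0.6955 R 124.7 op 23.3
```

View pics/z2.png

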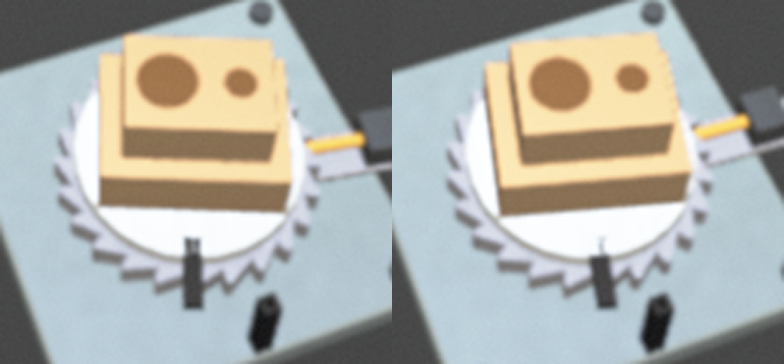

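The lever caught and carries the table one to one. Table ≈ lever + 0.445, with the pointer tip at (376,448.6), about -0.25. I'll go most of the way and measure again.

```bash
python3 - <<'E'
from mv import *
go(-.53,80); robot.dwell(.2); go(-.53,80); snap("ccw3")
W=robot.get_image("wrist"); cv2.imwrite("pics/w3.png",W["color"])
a=cv2.imread("pics/ccw3.png")[370:470,320:430]; cv2.imwrite("pics/ccw3z.png",cv2.resize(a,None,fx=5,fy=5,interpolation=cv2.INTER_CUBIC))
E
```

```text
-0.53 clk 14.18 Ft 1.0 Fr -0.5 Fz 5.8 act lev -0.5278 R 124.8 op 23.3
-0.53 clk 14.63 Ft 1.5 Fr -0.9 Fz 6.2 act lev -0.5299 R 124.9 op 23.5
```

View pics/ccw3z.png

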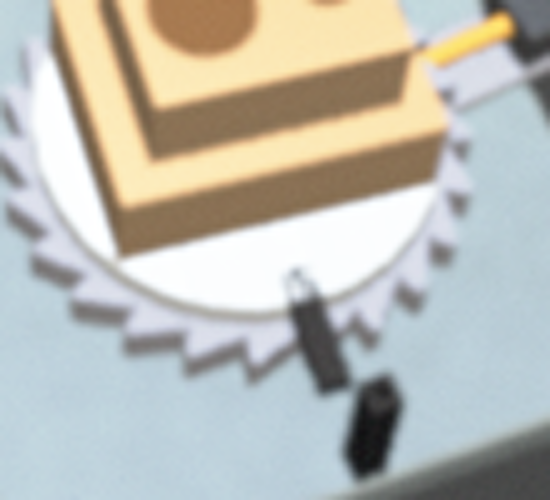

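View pics/w3.png

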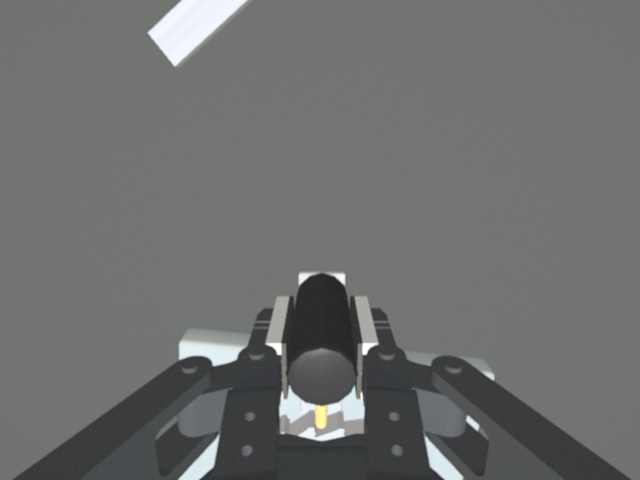

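```bash
python3 - <<'E'
from mv import *
go(-.475,60); robot.dwell(.2); S=snap("ccw4"); go(-.475)
import pickle; pickle.dump(S,open("s4.pkl","wb"))
a=cv2.imread("pics/ccw4.png")[400:470,350:420]; cv2.imwrite("pics/ccw4z.png",cv2.resize(a,None,fx=8,fy=8,interpolation=cv2.INTER_CUBIC))
E
```

```text
-0.475 clk 15.00 Ft 0.3 Fr -0.7 Fz 5.2 act lev -0.4751 R 124.9 op 23.3
-0.475 clk 15.50 Ft 0.2 Fr -0.4 Fz 5.3 act lev -0.4760 R 124.9 op 23.4
```

View pics/ccw4z.png

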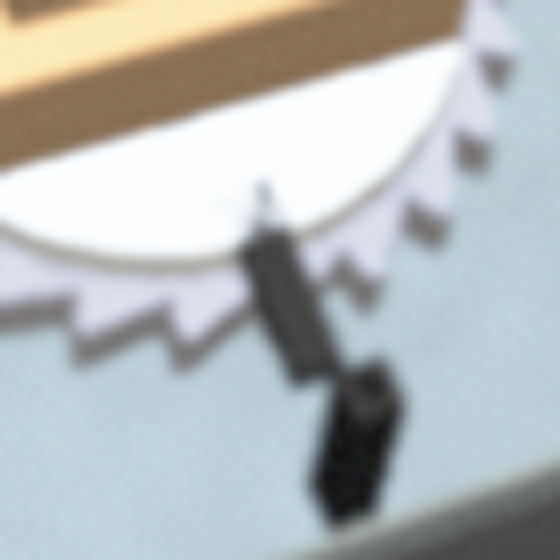

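```bash
python3 - <<'E'
from mv import *
import fit,pickle
S=pickle.load(open("s4.pkl","rb")); f=lambda p:np.array(p)/8+[350,400]-.44
t=unproject(S,f((316,373)),46); p=unproject(S,f((370,386)),60); print(t,p)
for c in ((505.5,-218.5),(505.5,-220.5)):
    e=(t[:2]-c); print("tip R",np.hypot(*e),"table",np.arctan2(e[1],e[0])+np.pi/2-YAW); e=p[:2]-c; print("post R",np.hypot(*e),"ang",np.arctan2(e[1],e[0])+np.pi/2-YAW)
a=S["color"][400:470,350:420]; a=cv2.resize(a,None,fx=8,fy=8,interpolation=cv2.INTER_CUBIC)
for tab,col in ((-.06,(0,0,255)),(-.03,(0,255,0)),(0,(255,0,0))):
    P=[]
    for r,w in ((52,-4),(71,-4),(71,4),(52,4)):
        lx,ly=w,-r; c,s=np.cos(tab+YAW),np.sin(tab+YAW); P.append([505.5+c*lx-s*ly,-219.8+s*lx+c*ly,46])
    cv2.polylines(a,[((project(S,np.array(P))-[350,400]+.44)*8).astype(np.int32)],True,col,1)
P=[]
for lx,ly in((-4,-75),(4,-75),(4,-83),(-4,-83)):
    c,s=np.cos(YAW),np.sin(YAW);P.append([505.5+c*lx-s*ly,-219.8+s*lx+c*ly,60])
cv2.polylines(a,[((project(S,np.array(P))-[350,400]+.44)*8).astype(np.int32)],True,(0,255,255),1)
cv2.imwrite("pics/ov4.png",a)
E
```

```text
[ 500.45290126 -290.04822043   46.        ] [ 502.18550943 -299.86377576   60.        ]
tip R 71.72601377608757 table -0.038424561934910645
post R 81.43125845486725 ang -0.008714174347354248
tip R 69.73111336047677 table -0.04044278328783227
post R 79.43295758377756 ang -0.009739011779446721
```

View pics/ov4.png

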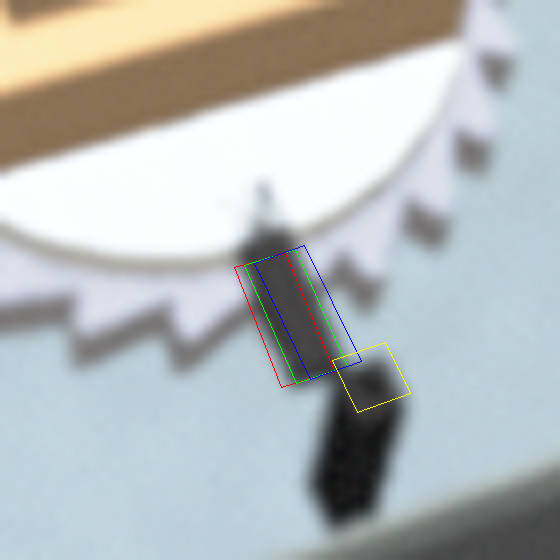

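The pointer stands at about -0.035 and -0.03 relative to the post, so I advance by 0.025, release, and check from above.

```bash
python3 - <<'E'
from mv import *
go(-.451,30); robot.dwell(.2); s=robot.sense(); print(s["ft_force"])
robot.let_go(); p=robot.sense()["eef_pos"]
robot.move_straight([p[0],p[1],150],feed=150)
# overhead view: camera over the -y side
q=[.70710678,.70710678,0,0]
robot.move_pose([510,-230,290],q)
robot.dwell(.2)
import pickle
W=robot.get_image("wrist"); pickle.dump(W,open("w5.pkl","wb")); cv2.imwrite("pics/w5.png",W["color"]); S=snap("end1"); pickle.dump(S,open("s5.pkl","wb"))
print(robot.sense()["clock"])
a=S["color"][400:470,350:420]; cv2.imwrite("pics/end1z.png",cv2.resize(a,None,fx=8,fy=8,interpolation=cv2.INTER_CUBIC))
E
```

```text
-0.451 clk 15.75 Ft -1.1 Fr -0.4 Fz 5.6 act lev -0.4524 R 124.9 op 23.2
[-0.46375976  0.12404945  5.07452102]
19.125
```

View pics/w5.png

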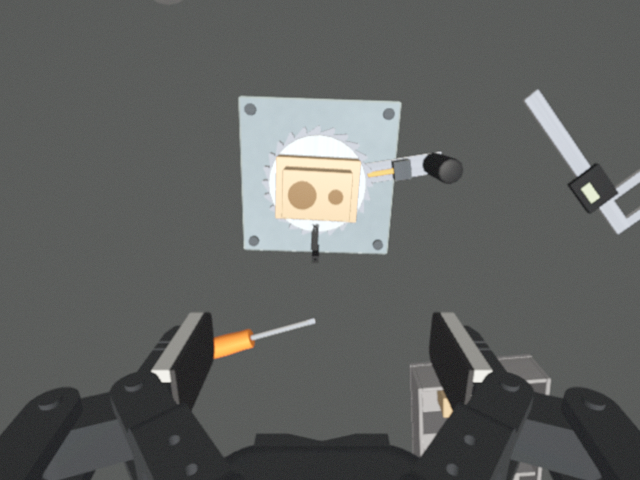

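View pics/end1z.png

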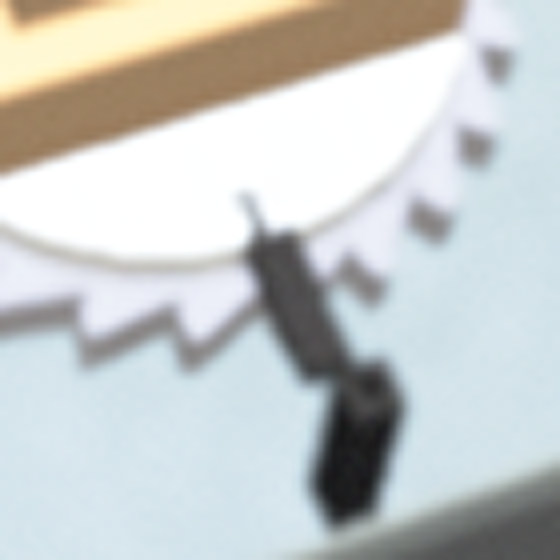

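```bash
python3 - <<'E'
import cv2
a=cv2.imread("pics/w5.png")[215:270,285:345]; cv2.imwrite("pics/w5c.png",cv2.resize(a,None,fx=10,fy=10,interpolation=cv2.INTER_CUBIC))
a=cv2.imread("pics/w5.png")[85:270,225:475]; cv2.imwrite("pics/w5d.png",cv2.resize(a,None,fx=3.2,fy=3.2,interpolation=cv2.INTER_CUBIC))
E
```

```text
(no output)
```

View pics/w5c.png

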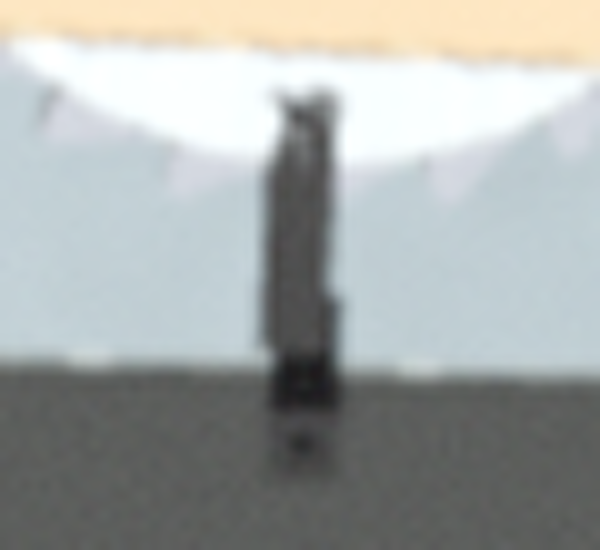

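View pics/w5d.png

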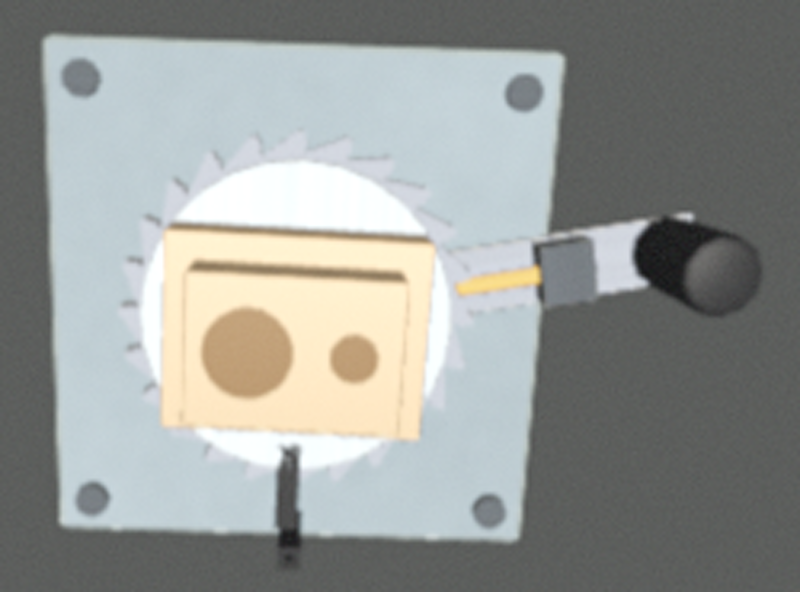

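```bash
python3 - <<'E'
from mv import *
import pickle
W=pickle.load(open("w5.pkl","rb")); f=lambda p:np.array(p)/10+[285,215]-.45
t=unproject(W,f((297,350)),46); p=unproject(W,f((303,442)),60)
g=lambda q:unproject(W,np.array(q)/3.2+[225,85]-.34,16)
c4=[g(q) for q in ((44,38),(564,57),(520,541),(61,526))]; print(np.round(c4,1)); c=np.mean(c4,0)
yaw=np.mean([np.arctan2(*(c4[1]-c4[0])[1::-1]),np.arctan2(*(c4[2]-c4[3])[1::-1])]); print(c,yaw,t,p)
for n,v in(("tip",t),("post",p)):
  for cc in (c[:2],(505.5,-218.5)):
    e=v[:2]-cc; print(n,np.hypot(*e),np.arctan2(e[1],e[0])+np.pi/2-YAW)
S=pickle.load(open("s5.pkl","rb")); f=lambda p:np.array(p)/8+[350,400]-.44
t=unproject(S,f((328,368)),46); p=unproject(S,f((371,386)),60)
for v in(t,p): e=v[:2]-[505.5,-219.8]; print("side",np.hypot(*e),np.arctan2(e[1],e[0])+np.pi/2-YAW)
# block edge directions
h=lambda q,z:unproject(W,np.array(q)/3.2+[225,85]-.34,z)
E
```

```text
[[ 424.4 -130.7   16. ]
 [ 592.9 -136.6   16. ]
 [ 587.8 -304.3   16. ]
 [ 418.7 -298.3   16. ]]
[ 505.95253544 -217.4976062    16.        ] -0.035219859664608257 [ 502.33551264 -288.17792954   46.        ] [ 503.20336842 -293.50133441   60.        ]
tip 70.7728122949147 -0.019129793087992147
tip 69.74975157387833 -0.013384734745741672
post 76.0534326698988 -0.004155712878113588
post 75.0364889924694 0.0013883558411342534
side 70.28124921592728 -0.012421634722355385
side 80.179117479989 -0.007744821754671866
```

The views from above and from the side put the pointer within about 0.005 to 0.02 rad of the post, which is about 1 mm at the tip. That is near measuring accuracy, and another nudge could overshoot with no way back. The arm is clear, so I'm handing in.

```bash
python3 - <<'E'
from bench import robot
print(robot.close_job(), robot.sense()["clock"])
E
```

```text
the job is handed in; nothing more can be done
the job is handed in; nothing more can be done
```

The block table's pointer now stands opposite the index post, but the ratchet did not run fully loose on the back swing. While the lever went clockwise, the table crept about 0.15 rad with it, from about -0.61 to about -0.755. The task says it should stay still there.

- **Back swing:** I gripped the lever knob at 20 N and swung it clockwise to its stop. I felt the stop at lever -1.297 rad, where the tangential force rose to 17 N. Force along the swing stayed around 1 N before that. Nothing but the fingers on the knob was near the table, so I put the creep down to ratchet drag. The lever's counter-clockwise swing took it up again.
- **Forward swing:** Counter-clockwise the lever caught and carried the table one to one. I stopped at lever -0.452 rad, let go and lifted clear.
- **Final checks:** I took these after release, with the arm clear. The pointer is slightly clockwise of the post. The overhead wrist view gave about 0.015 rad short of the post, and the side view about 0.005 rad. That is about 1 mm or less at the pointer tip.
- **Limits:** I never commanded contact with the turntable, the block or the ring table. The last reading before hand-in was 19 s on the robot clock.

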